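# Fit the shaker tray and bring the speed dial up to its index clip

## Robot

A 6-joint arm with a two-finger parallel gripper is mounted at the origin on a cart in front of the work surface, level with it; the furniture and walls round the work are solid. World frame = base frame: x ahead of the robot, y to its left, z up, the work surface at z = 0. Lengths are in m, angles in rad, forces in N, time in s.
With the tool pointing down it reaches from about 0.325 to 0.75 m from the base axis. Payload 7.6 kg.
Tool frame: the origin (TCP) lies at the very end of the fingers, on their centre line; the grasp point (between the pads) lies 19 mm behind it; z points along the fingers, y is the direction in which the jaws open and shut (so a half turn about z gives the same grasp; the last joint's range is limited). The gripper opens to 85 mm and grips with 20 to 120 N. Pads are 22 mm wide; open, the fingers measure 114 mm over their backs; the gripper's body (76 mm by 85 mm) begins 54 mm behind the grasp point. The pads swing forward as they close: fully open they stand 13 mm farther back than shut.
Start: joints at [-1.304, 0.052, 1.401, -0, 1.689, -0.07], TCP at [0.174, -0.496, 0.231] pointing down, gripper open.
Joint ranges: [-2.9, 2.9], [-0.91, 2.17], [0.12, 2.37], [-1.06, 4.2], [0.26, 2.73], [-2.93, 2.93]. Speed limits (rad/s): [2.57, 2.57, 3.01, 3.14, 3.14, 3.14].

## Interface

Orientations are given as a unit quaternion [w, x, y, z].
In Python, from bench import get_obs, capture, camera_info, finish_job gives the robot as it stands.
- The arm moves only by the shell command python3 -m crank 'ROWS' [FORCE]. ROWS is JSON, a list of rows, each a list of 7 numbers: the turn, a rotation vector about the tool's x, y, z in rad, then the shift along the tool's x, y, z in m, then the gripper's target within -1 to 1 (fully open at 1, half-way at 0, shut at -1). In form: [[wx, wy, wz, x, y, z, fingers], ...]. A call has 1 to 12 rows; each row shifts and turns the pose as measured when the row begins, along the tool's axes as they then stand; what a row does not reach is not made up. A row lasts 1/8 s, in which the tool goes at most 62.5 mm and 10.7 degrees, less where a joint would pass 70% of its speed; a pose out of reach is approached as far as the arm can. A call with a gripper value outside its range is refused whole. The fingers move at their own pace and stop on an object; FORCE is the grip in N (left out, the last holds). Time passes only in rows, so rows that do not move let the fingers close. It gives the time, the measured TCP pose, the force and the opening at its end, in the units of the state.
- get_obs(): the state, without advancing time (a new reading comes with each control period).
- capture(name): name is "side" or "top" or "wrist"; returns the picture (400x640x3 uint8, red, green, blue); there is no depth.
- camera_info(name): a dict with "intrinsics" (3x3 intrinsics, pixels), "k1" (the pictures are not rectified: a ray, as slopes to the right and down, at radius r is drawn at 1 + k1 r^2 times it, then the intrinsics apply), "cam_to_world" (4x4, takes a point from camera to world coordinates); the wrist camera has in their place "T_tool_cam" (4x4, takes a point from camera to tool coordinates, whose origin is the TCP and whose axes are the flange's). Camera axes: x right, y down, z forward; pixel columns grow to the right and rows downward; lengths in m; the calibration is good to about 2 mm. A picture is of the moment at which its call begins: read the wrist's pose just before it. camera_info takes no time and is no camera call.
- finish_job(): hands the job in, once; it reports no verdict.
The state is a dict: "t": time; "qpos": joint angles; "joint_velocities": joint speeds; "tau": joint torques, N m; "tcp_pos": TCP position; "tool_rot": TCP orientation; "ft_force": force on the tool from outside, world axes, zero at the start; "ft_torque": the same for the moment, N m; "finger_gap": finger opening in m.
Only numpy, scipy, OpenCV 4.12 (cv2) and the standard library are available. Lean on these libraries where they do the work, as an engineer would, in place of code of your own. Each camera call takes 0.05 s, during which the arm holds its last target. There are 200 camera calls.

## Task

Get the orbital shaker ready for a run: first fit the loose roller tray fully home on the three studs of the shaker's drive (it goes on only one way round), and only then turn the big three-armed speed dial clockwise until its pointer stands right at the small index clip on the scale rim, without running well past it, which would over-speed the cultures. Leave the tray seated and do not knock or shove the slide box, bottles, cups, dish and timer standing about.

Things in the scene. Friction and masses are not known exactly. Their poses are not given: they have to be found in the camera images.
- shaker: Bench orbital shaker, fixed: low off-white box, 200 mm wide (y), from 148 mm in front of (-x) to 128 mm behind its origin; flat deck 58 mm above the worktop. Origin on the worktop; x points from its front (robot side) to its back, y left, z up. Front half: speed dial. Rear half: bare aluminium drive carriage (104 x 146 mm) with three upright steel studs.
- drive_seat (a point): Centre of the top face of the drive carriage, 76 mm above the worktop, at shaker x = 62 mm, y = 0; axes as the shaker's. Three studs stand 15.5 mm above this face at (x, y) = (38, 55), (38, -55), (-38, 30) mm from it: 10 mm diameter, the upper 6 mm tapered to 4.4 mm.
- shaker_tray: Loose aluminium roller tray, about 0.45 kg: base plate 120 (x) x 170 (y) x 6 mm with three through holes, 13 mm diameter, at (x, y) = (38, 55), (38, -55), (-38, 30) mm. Fits the studs only when its x axis points as the shaker's. Origin: centre of the plate's underside, z up. End cheeks 5 mm thick at y = +-82.5 mm and two black rollers (10 mm) along y at x = +-50 mm, all up to 40 mm.
- tray_bottom (a point): Centre of the underside of the tray (its body origin). Seated, it coincides with drive_seat.
- carry_bar (a point): Middle of the tray's flat carrying bar, 31 mm above the underside and over its centre. The bar runs along the tray's y, is 12 mm wide (x) and 18 mm high (22 to 40 mm above the underside): pinch it here, fingers closing along the tray's x. 39 mm free on either side, floor 16 mm below the bar.
- dial_axis (a point): Point on the dial's vertical axis, 80 mm above the worktop (half way up its arms), at shaker x = -75 mm, y = 0; axes as the shaker's. Dial: grey skirt 104 mm across, top at 66 to 69 mm height; black hub 38 mm across; three radial arms 120 degrees apart, 15 mm wide, from 68 to 91 mm height. Closed fingertips fit between the arms and can push an arm round.
- speed_dial (a joint): Dial angle, rad: 0 at the minimum stop, growing clockwise from above, 5.236 (300 degrees) at the maximum stop. At value q the pointer stands 2.618 - q counter-clockwise of the shaker's x axis. About 0.12 N m of friction; stays where it is left. The long arm (to 48 mm from the axis, white line) is the pointer; the other two reach 42 mm.
- pointer_tip (a point): Tip of the dial's pointer, on the skirt below the long arm, 56 mm from the axis, 63 mm above the worktop.
- index_clip: Small dark steel clip gripping the rim of the round aluminium scale plate (136 mm across, black graduations); fixed. 14 mm wide, from 55 to 72 mm from the dial's axis, small screw head on top, 69 mm above the worktop. Origin on the dial's axis, x points from the axis to the clip.
- index_tip (a point): The clip's inner end (nib), 56 mm from the dial's axis: the pointer tip must come to this point.
- slide_box: Closed grey slide box 93 x 205 x 36 mm, loose; bystander. Origin under its centre.
- dropper_bottle: White dropper bottle, 62 mm across, 166 mm tall, loose, standing beside the shaker; bystander. Origin under its centre.
- stain_bottle: Small stain bottle, 42 mm across, 77 mm tall, loose, standing beside the shaker; bystander. Origin under its centre.
- cup_a: Sample cup with screw lid, 39 mm across, 74 mm tall, loose; bystander. Origin under its centre.
- cup_b: Second sample cup, 39 mm across, 74 mm tall, loose; bystander. Origin under its centre.
- petri_a: Petri dish, 90 mm across, 16 mm high, loose; bystander. Origin under its centre.
- timer: Small bench timer 62 x 68 x 22 mm, loose; bystander. Origin under its centre.

How it is judged:
On the way, in this order (a step that is already met when the one before it is completed fails the run):
1. the tray sits fully home on the three studs (distance between tray_bottom and drive_seat below 0.005 m and angle between the x axis of shaker_tray and the x axis of shaker, either way round below 0.07 rad and angle between shaker_tray's own z axis and vertical below 0.04 rad), for 0.2 s.
2. the dial's pointer stands at the index clip (distance between pointer_tip and index_tip below 0.006 m), for 0.2 s.
At the end, for the whole second after the job is handed in: Tray flat and at rest on the drive over all three studs (underside centre within 5 mm of the seat's centre; turned under 0.07 rad, tilted under 0.04 rad); pointer tip within 6 mm (about 6 degrees) of the index clip's nib, dial still (all of step 1 and distance between pointer_tip and index_tip below 0.006 m and linear speed of shaker_tray below 0.01 m/s and velocity of joint speed_dial between -0.05 and 0.05 rad/s); the robot touches nothing.
It fails at once if the pointer runs past the index clip by more than about 25 degrees (y of pointer_tip in the frame of index_clip below -0.024 m and x of pointer_tip in the frame of index_clip above 0 m).
It fails at once if the dial is turned up (by more than about 0.3 rad beyond where it can start) while the tray is not near its seat (value of joint speed_dial above 1.3 rad and distance between tray_bottom and drive_seat above 0.03 m).
It fails at once if a bystander (slide box, bottle, cup, dish, timer) is moved more than 30 mm or a bottle or cup is tipped (distance of any of slide_box, dropper_bottle, stain_bottle, cup_a, cup_b, petri_a, timer from where it was at the start of the episode above 0.03 m or angle between any of dropper_bottle, stain_bottle, cup_a, cup_b's own z axis and vertical above 0.5 rad).
It also fails if it takes over 61 s, if anything falls off the work surface, if the arm or the gripper's body presses on something with over 40 N, if the wrist force passes 120 N, or if a joint passes its speed limit or range.

## Working session

There is one attempt and no reset: what is moved stays moved. The work goes in short steps, Python scripts to look and compute and a shell command to move; the robot and the scene stay as the last step left them, time stands still between calls to the robot, and variables do not carry over. Pictures are saved under pics/ and viewed, about 8 in all and at most 12, crops included, and the job is handed in when it is done.

```bash
mkdir -p pics; ls
python3 - <<'E'
from bench import *
import cv2,json
for n in ("top","side"):
    im=capture(n); cv2.imwrite(f"pics/{n}0.png",im[:,:,::-1])
    print(n,camera_info(n))
print(camera_info("wrist")); o=get_obs(); print(o)
E
```

```text
pics
top {'intrinsics': array([[372.90790949,   0.        , 314.33307098],
       [  0.        , 372.90790949, 195.65382441],
       [  0.        ,   0.        ,   1.        ]]), 'k1': 0.016721991488337782, 'cam_to_world': array([[-0.01333898, -0.97403098,  0.2260215 ,  0.24033826],
       [-0.99989211,  0.01160275, -0.00900845, -0.00516621],
       [ 0.00615204, -0.22611728, -0.97408066,  1.3306025 ],
       [ 0.        ,  0.        ,  0.        ,  1.        ]])}
side {'intrinsics': array([[429.94519851,   0.        , 322.5121631 ],
       [  0.        , 429.94519851, 203.61881874],
       [  0.        ,   0.        ,   1.        ]]), 'k1': -0.11270094757054003, 'cam_to_world': array([[-0.8937555 , -0.24577267,  0.37522912,  0.00686205],
       [-0.448538  ,  0.48252383, -0.75231936,  1.01807841],
       [ 0.00384255, -0.84069409, -0.54149671,  0.80506953],
       [ 0.        ,  0.        ,  0.        ,  1.        ]])}
{'intrinsics': array([[358.16853413,   0.        , 318.02243757],
       [  0.        , 358.16853413, 201.59610175],
       [  0.        ,   0.        ,   1.        ]
[... 364 characters left out ...]
     1.00000000e+00]])}
{'t': 0.1, 'qpos': array([-1.30426981e+00,  5.27970026e-02,  1.40162915e+00,  1.15166131e-05,
        1.68859287e+00, -7.03069776e-02]), 'joint_velocities': array([ 0.0010807 ,  0.00056199, -0.00322005,  0.00054582,  0.00084949,
        0.00053543]), 'tau': array([ 1.04361341e-03, -3.82583570e+01, -3.60985529e+01, -8.26908240e-05,
        4.72563363e-03, -2.58206956e-05]), 'tcp_pos': array([ 0.17346316, -0.49523183,  0.23054148]), 'tool_rot': array([-7.10314770e-04,  9.85851027e-01,  1.67622326e-01, -6.41667612e-05]), 'ft_force': array([ 0.73698023,  0.33545105, -0.11628133]), 'ft_torque': array([0.02490163, 0.06126075, 0.01334357]), 'finger_gap': 0.08538461258262957}
```

View pics/top0.png

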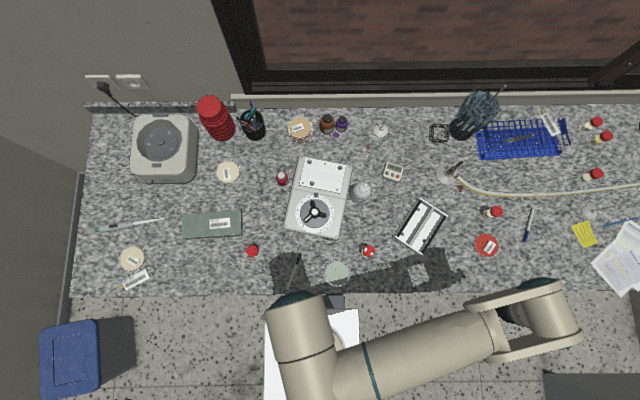

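View pics/side0.png

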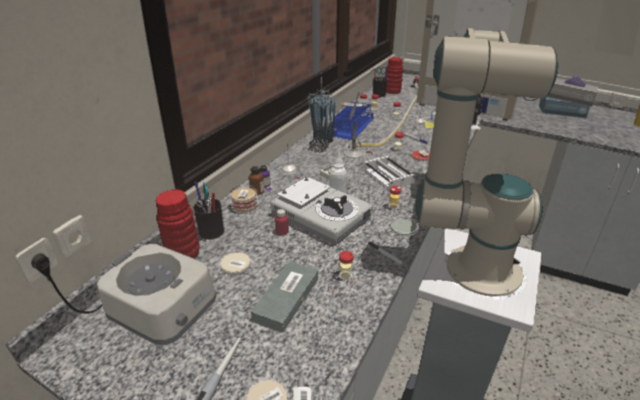

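The top view shows the shaker around (319,196), with its dial at (314,211) and the bare carriage at (323,175). The loose tray is at (421,226), the dropper bottle at (362,190) and the stain bottle at (282,178). I'll enlarge that area.

```bash
cat > h.py <<'E'
import numpy as np,cv2
from bench import *
from scipy.spatial.transform import Rotation as R
def tool():
    o=get_obs();T=np.eye(4);T[:3,:3]=R.from_quat(o["tool_rot"],scalar_first=True).as_matrix();T[:3,3]=o["tcp_pos"];return T
def camT(n,T=None):
    c=camera_info(n)
    return c, (c["cam_to_world"] if n!="wrist" else T@c["T_tool_cam"])
def proj(n,P,T=None):
    c,M=camT(n,T);p=(np.atleast_2d(P)-M[:3,3])@M[:3,:3];s=p[:,:2]/p[:,2:];s=s*(1+c["k1"]*(s**2).sum(1,keepdims=True))
    K=c["intrinsics"];return s*[K[0,0],K[1,1]]+K[:2,2]
def ray(n,uv,z,T=None):
    c,M=camT(n,T);K=c["intrinsics"];uv=np.atleast_2d(uv).astype(float);d=(uv-K[:2,2])/[K[0,0],K[1,1]];s=d.copy()
    for _ in range(20): s=d/(1+c["k1"]*(s**2).sum(1,keepdims=True))
    r=np.c_[s,np.ones(len(s))]@M[:3,:3].T
    return M[:3,3]+r*((z-M[2,3])/r[:,2])[:,None]
E
python3 - <<'E'
from h import *
im=cv2.imread("pics/top0.png")[150:270,270:460]
cv2.imwrite("pics/c1.png",cv2.resize(im,None,fx=4.2,fy=4.2,interpolation=cv2.INTER_CUBIC))
E
```

```text
(no output)
```

View pics/c1.png

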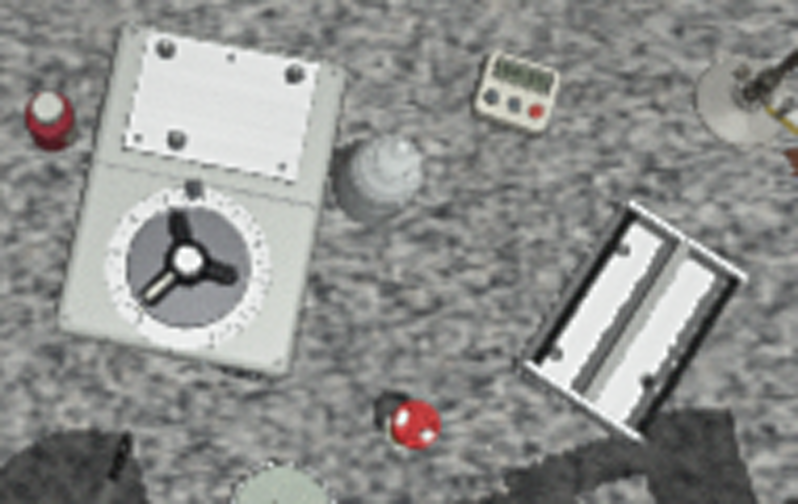

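The enlargement shows:
- **Studs:** (165,48), (295,73) and (176,139), in crop pixels.
- **Dial:** hub at (187,262), pointer towards (150,300), clip at (193,188).
- **Tray:** holes at (622,250), (557,355) and (648,382), which puts its x axis up-left.

Next I'll fit the poses.

```bash
cat > fit.py <<'E'
from h import *
from scipy.optimize import least_squares
f=lambda a:np.array(a,float)/4.2+[270-.38,150-.38]
def pose(n,obj,uv,x0,z0=0,T=None):
    obj=np.array(obj,float)/1000
    def P(x): c,s=np.cos(x[2]),np.sin(x[2]); return obj@np.array([[c,s,0],[-s,c,0],[0,0,1]])+[x[0],x[1],z0]
    r=least_squares(lambda x:(proj(n,P(x),T)-uv).ravel(),x0,loss="soft_l1"); return r.x,(proj(n,P(r.x),T)-uv)
E
python3 - <<'E'
from fit import *
d=76
sh=[(62+38,55,d+15.5),(62+38,-55,d+15.5),(62-38,30,d+15.5),(-75,0,93)]
x,e=pose("top",sh,f([(165,46),(295,72),(176,137),(187,261)]),[.6,0,-.2]);print("shaker",x,np.degrees(x[2]),e.round(1).tolist())
tr=[(38,55,6),(38,-55,6),(-38,30,6),(60,85,40),(60,-85,40),(-60,85,40),(-60,-85,40)]
t,e=pose("top",tr,f([(557,355),(622,250),(648,382),(525,365),(632,203),(640,437),(744,276)]),[.6,-.3,1]);print("tray",t,np.degrees(t[2]),e.round(1).tolist())
c,s=np.cos(x[2]),np.sin(x[2])
w=lambda a,b:(x[0]+(c*a-s*b)/1000,x[1]+(s*a+c*b)/1000)
print("seat",w(62,0),"dial",w(-75,0))
hub=ray("top",f([(187,261)]),.092)[0];clip=ray("top",f([(193,187)]),.069)[0];pt=ray("top",f([(149,301)]),.091)[0]
D=np.array(w(-75,0))
for n,p in(("clip",clip),("ptr",pt)):
  v=p[:2]-D;print(n,np.hypot(*v),np.degrees(np.arctan2(v[1],v[0])-x[2]))
for n,uv,z in(("dropper",(385,160),.166),("stain",(48,106),.077),("cup",(415,424),.074),("timer",(517,92),.022),("petri",(284,500),.016)):print(n,ray("top",f([uv]),z)[0].round(3))
E
```

```text
shaker [ 0.54466474 -0.03144072 -0.21939998] -12.570693061442025 [[0.0, -0.2], [0.1, -0.1], [-0.1, 0.2], [-0.0, 0.1]]
tray [ 0.42671902 -0.38970396  0.95397722] 54.6588682860584 [[-0.5, -0.2], [-0.1, -0.1], [-0.2, -0.2], [-0.5, -0.3], [-0.8, -1.0], [1.9, 2.5], [2.0, 0.5]]
seat (np.float64(0.6051784941162159), np.float64(-0.04493464894741368)) dial (np.float64(0.47146262864807964), np.float64(-0.015117416981530497))
clip 0.06722682447385384 7.367702888369389
ptr 0.0439626898163063 148.30822228429668
dropper [ 0.535 -0.168  0.166]
stain [0.607 0.099 0.077]
cup [ 0.341 -0.195  0.074]
timer [ 0.631 -0.305  0.022]
petri [ 0.285 -0.093  0.016]
```

```bash
python3 -m crank '[[0,0,0,0.056,-0.003,0,1],[0,0,0,0.056,-0.003,0,1],[0,0,0,0.056,-0.003,0,1],[0,0,0,0.056,-0.003,0,1],[0,0,0,0.056,-0.003,0,1]]' 60
python3 -m crank '[[0,0,-0.184,0,0,0,1],[0,0,-0.184,0,0,0,1],[0,0,-0.184,0,0,0,1],[0,0,-0.184,0,0,0,1],[0,0,-0.184,0,0,0,1],[0,0,-0.184,0,0,0,1],[0,0,-0.184,0,0,0,1],[0,0,-0.184,0,0,0,1],[0,0,-0.184,0,0,0,1],[0,0,-0.184,0,0,0,1],[0,0,-0.184,0,0,0,1],[0,0,-0.184,0,0,0,1]]'
python3 - <<'E'
from h import *
T=tool();np.save("Tw1.npy",T);print(T.round(3))
cv2.imwrite("pics/w1.png",cv2.resize(capture("wrist")[:,:,::-1],(800,500),interpolation=cv2.INTER_CUBIC))
E
```

```text
t: 0.72
tcp_pos: [0.4366, -0.3873, 0.228]
tool_rot: [-0.002, 0.987, 0.163, -0.001]
ft_force: [-0.3, -0.7, -0.9]
finger_gap: 0.0855
t: 2.22
tcp_pos: [0.4391, -0.3824, 0.2195]
tool_rot: [-0.008, 0.277, 0.961, 0.005]
ft_force: [0.2, 0.3, -0.1]
finger_gap: 0.0856
[[-0.847  0.532 -0.013  0.439]
 [ 0.532  0.847  0.015 -0.382]
 [ 0.019  0.006 -1.     0.219]
 [ 0.     0.     0.     1.   ]]
```

View pics/w1.png

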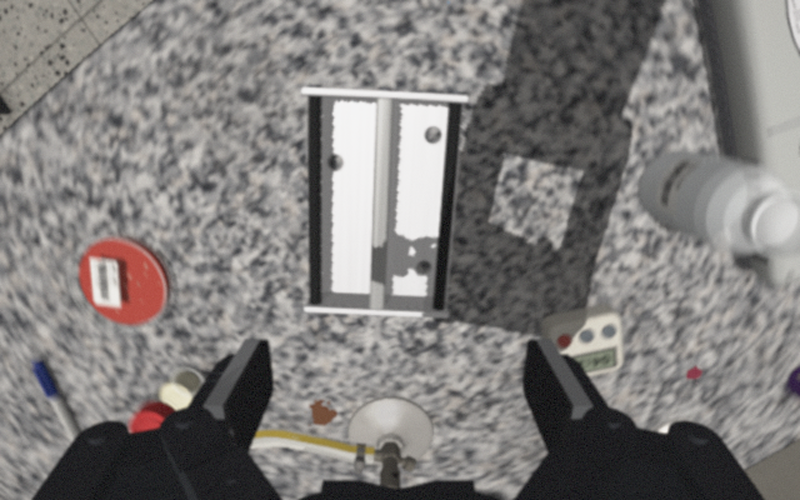

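The wrist view shows the tray, with holes at (433,134), (335,162) and (424,267). The carrying bar ends at about (384,100) and (377,308). I'll refine the tray pose from these.

```bash
cat >> h.py <<'E'
def goto(T,xyz,yaw):
    """rotvec and shift in tool axes from T to a straight-down pose with tool x at yaw (deg); shift is in T's present axes"""
    y=np.radians(yaw);G=np.array([[np.cos(y),np.sin(y),0],[np.sin(y),-np.cos(y),0],[0,0,-1]])
    rv=R.from_matrix(T[:3,:3].T@G).as_rotvec();print("rotvec",rv.round(4),"shift now",(T[:3,:3].T@(xyz-T[:3,3])).round(4),"shift after turn",(G.T@(xyz-T[:3,3])).round(4))
E
python3 - <<'E'
from fit import *
T=np.load("Tw1.npy")
g=lambda a:(np.array(a,float)+.5)/1.25-.5
tr=[(38,55,6),(-38,30,6),(38,-55,6),(0,80,40),(0,-80,40)]
t,e=pose("wrist",tr,g([(433,134),(335,162),(424,267),(384,99),(377,308)]),[.43,-.39,.95],T=T);print(t,np.degrees(t[2]),e.round(1).tolist())
goto(T,np.array([t[0],t[1],.05]),np.degrees(t[2])+90)
E
```

```text
[ 0.42588345 -0.38786416  0.96541322] 55.31410319901408 [[-0.2, 0.2], [0.0, 0.2], [0.0, -0.0], [0.2, -1.2], [-0.0, 0.9]]
rotvec [ 0.0051 -0.0194  0.0447] shift now [ 0.0051 -0.0126  0.1695] shift after turn [ 0.0078 -0.012   0.1695]
```

```bash
python3 -m crank '[[0.005,-0.019,0.045,0.005,-0.0125,0.03,-0.15],[0,0,0,0,0,0.045,-0.15],[0,0,0,0,0,0.045,-0.15],[0,0,0,0,0,0,-0.15]]' 60
python3 - <<'E'
from h import *
T=tool();goto(T,np.array([.4259,-.3879,.013]),145.3)
E
```

```text
t: 2.78
tcp_pos: [0.4274, -0.3899, 0.0959]
tool_rot: [-0.0, 0.301, 0.954, 0.0]
ft_force: [-0.3, 0.1, 0.3]
finger_gap: 0.0364
rotvec [ 0.0002 -0.0004 -0.0049] shift now [0.0023 0.0008 0.0829] shift after turn [0.0024 0.0008 0.0829]
```

```bash
python3 -m crank '[[0,0,-0.005,0.002,0.001,0.035,-0.15],[0,0,0,0,0,0.03,-0.15],[0,0,0,0,0,0.016,-0.15],[0,0,0,0,0,0.002,-0.15]]'
python3 - <<'E'
from h import *
T=tool();goto(T,np.array([.4259,-.3879,.013]),145.3)
E
```

```text
t: 3.28
tcp_pos: [0.43, -0.3915, 0.0197]
tool_rot: [0.005, 0.301, 0.954, -0.003]
ft_force: [0.3, -0.6, 0.4]
finger_gap: 0.0364
rotvec [-0.002   0.011  -0.0053] shift now [0.0056 0.0006 0.0067] shift after turn [0.0055 0.0006 0.0067]
```

```bash
python3 -m crank '[[-0.002,0.011,-0.005,0.0055,0.0005,0.006,-0.15],[0,0,0,0,0,0.001,-0.15]]'
python3 - <<'E'
from h import *
T=tool();goto(T,np.array([.4259,-.3879,.013]),145.3)
E
python3 -m crank '[[0,0,0,0,0,0,-1],[0,0,0,0,0,0,-1],[0,0,0,0,0,0,-1],[0,0,0,0,0,0,-1]]' 80
python3 - <<'E'
from h import *
T=tool();goto(T,np.array([.4259,-.3879,.013]),145.3);print(get_obs()["ft_force"])
E
```

```text
t: 3.52
tcp_pos: [0.4268, -0.389, 0.0151]
tool_rot: [0.001, 0.298, 0.954, -0.001]
ft_force: [-0.0, -0.4, 0.5]
finger_gap: 0.0363
rotvec [-0.0006  0.0033 -0.0005] shift now [0.0013 0.0004 0.0021] shift after turn [0.0013 0.0004 0.0021]
t: 4.03
tcp_pos: [0.4272, -0.3894, 0.0163]
tool_rot: [0.002, 0.299, 0.954, -0.001]
ft_force: [0.2, -0.1, -1.5]
finger_gap: 0.0103
rotvec [-0.0009  0.005  -0.0007] shift now [0.0019 0.0005 0.0033] shift after turn [0.0019 0.0005 0.0033]
[ 0.20766285 -0.12141523 -1.52311377]
```

```bash
python3 - <<'E'
from h import *
T=tool();y=np.radians(55.31);W=np.eye(4);W[:2,:2]=[[np.cos(y),-np.sin(y)],[np.sin(y),np.cos(y)]];W[:2,3]=[.4259,-.3879]
np.save("Ttt.npy",np.linalg.inv(T)@W)
E
python3 -m crank '[[0,0,0,0,0,-0.02,-1],[0,0,0,0,0,-0.04,-1],[0,0,0,0,0,-0.055,-1],[0,0,0,0,0,-0.055,-1],[0,0,0,0,0,-0.055,-1],[0,0,0,0,0,0,-1]]'
python3 - <<'E'
from h import *
T=tool();goto(T,np.array([.6052,-.0449,.25]),77.43);print(get_obs()["ft_force"],get_obs()["ft_torque"],get_obs()["qpos"])
E
```

```text
t: 4.78
tcp_pos: [0.4247, -0.3869, 0.2501]
tool_rot: [-0.0, 0.299, 0.954, 0.0]
ft_force: [-0.6, -0.8, -5.2]
finger_gap: 0.0101
rotvec [-3.0000e-04 -4.0000e-04  1.1839e+00] shift now [4.660e-02 3.839e-01 1.000e-04] shift after turn [3.731e-01 1.017e-01 1.000e-04]
[-0.58793008 -0.81929239 -5.22232105] [-0.03117966 -0.06583454 -0.00473001] [-8.03081333e-01  1.89634188e-01  1.21467771e+00 -1.33077311e-04
  1.73772675e+00 -1.76764697e+00]
```

```bash
python3 -m crank '[[0,0,0.169,0,0,0,-1],[0,0,0.169,0,0,0,-1],[0,0,0.169,0,0,0,-1],[0,0,0.169,0,0,0,-1],[0,0,0.169,0,0,0,-1],[0,0,0.169,0,0,0,-1],[0,0,0.169,0,0,0,-1]]'
python3 -m crank '[[0,0,0,0.04,0.02,0,-1],[0,0,0,0.042,0.02,0,-1],[0,0,0,0.042,0.02,0,-1],[0,0,0,0.042,0.02,0,-1],[0,0,0,0.042,0.02,0,-1],[0,0,0,0,0,0,-1]]'
python3 - <<'E'
from h import *
T=tool();np.save("Tw2.npy",T);cv2.imwrite("pics/w2.png",capture("wrist")[:,:,::-1])
goto(T,np.array([.6052,-.0449,.25]),77.43)
print(proj("wrist",[[.6052+.0371,-.0449-.0083,.0915]],T))
E
```

```text
t: 5.65
tcp_pos: [0.4207, -0.3829, 0.2372]
tool_rot: [-0.012, 0.792, 0.611, -0.002]
ft_force: [0.2, -0.4, -5.1]
finger_gap: 0.0107
t: 6.4
tcp_pos: [0.5702, -0.2, 0.224]
tool_rot: [-0.022, 0.793, 0.609, -0.006]
ft_force: [-0.7, -1.1, -5.0]
finger_gap: 0.0103
rotvec [-0.0418 -0.0183 -0.0422] shift now [ 0.1593 -0.0073 -0.0229] shift after turn [ 0.159   0.0004 -0.026 ]
[[371.04888243 -30.27709631]]
```

```bash
python3 -m crank '[[-0.042,-0.018,-0.042,0,0,-0.026,-1],[0,0,0,0,0,0,-1]]'
python3 - <<'E'
from h import *
T=tool();np.save("Tw2.npy",T);cv2.imwrite("pics/w2.png",capture("wrist")[:,:,::-1])
goto(T,np.array([.6052,-.0449,.25]),77.43)
from fit import *
s,c=np.sin(-.2194),np.cos(-.2194)
for a,b in((38,-55),(-38,30),(38,55)): print(proj("wrist",[[.6052+(c*a-s*b)/1e3,-.0449+(s*a+c*b)/1e3,.0915]],T))
E
```

```text
t: 6.7
tcp_pos: [0.5686, -0.2031, 0.2474]
tool_rot: [-0.002, 0.781, 0.624, -0.002]
ft_force: [0.9, 0.2, -4.4]
finger_gap: 0.0105
rotvec [-0.005   0.0006 -0.0028] shift now [ 0.1624  0.0009 -0.0027] shift after turn [ 0.1624  0.0013 -0.0026]
[[368.08000669  48.44987491]]
[[267.29457607 -71.59309926]]
[[ 371.85330259 -108.75283405]]
```

```bash
python3 -m crank '[[-0.005,0,-0.003,0.045,0.001,-0.004,-1],[0,0,0,0.05,0,-0.004,-1],[0,0,0,0,0,0,-1]]'
python3 - <<'E'
from h import *
T=tool();np.save("Tw3.npy",T);b=capture("wrist")[:,:,::-1]
goto(T,np.array([.6052,-.0449,.25]),77.43)
s,c=np.sin(-.2194),np.cos(-.2194)
for a,d in((38,-55),(-38,30),(38,55)): print(proj("wrist",[[.6052+(c*a-s*d)/1e3,-.0449+(s*a+c*d)/1e3,.0915]],T))
cv2.imwrite("pics/w3.png",b);a=cv2.imread("pics/w2.png")
cv2.imwrite("pics/c2.png",cv2.resize(np.vstack([a[:90,220:420],b[:90,220:420]]),None,fx=3.2,fy=3.2,interpolation=cv2.INTER_CUBIC))
E
```

```text
t: 7.12
tcp_pos: [0.5879, -0.1109, 0.2464]
tool_rot: [-0.007, 0.783, 0.622, -0.005]
ft_force: [-0.5, -1.7, -5.1]
finger_gap: 0.0102
rotvec [-0.0161 -0.0011 -0.0086] shift now [ 0.0682  0.0019 -0.0036] shift after turn [ 0.0682  0.0025 -0.0036]
[[367.60957029 166.31737167]]
[[274.2517362   61.65326188]]
[[371.82430666  26.81287658]]
```

View pics/c2.png

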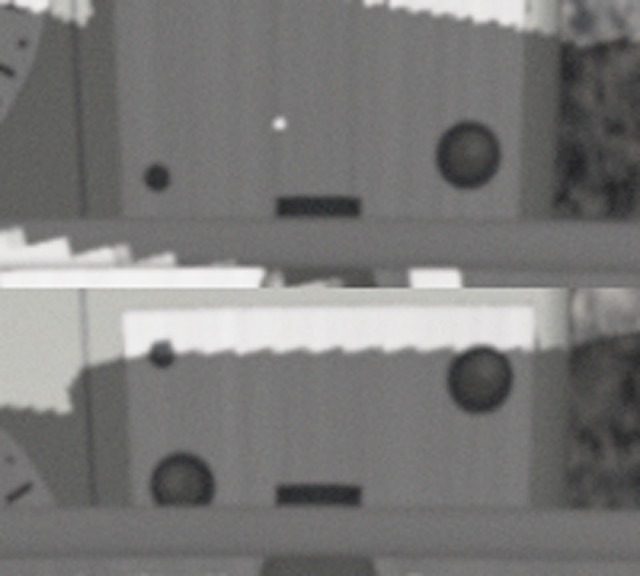

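The top strip shows one stud at crop (468,155). The bottom strip shows two, at (480,380) and (182,484), and the carriage edges are visible in both. The discs look about 16 mm across, so I need to know which height they are seen at. The carriage's end edge will settle that.

Run:
```python
from fit import *
T2,T3=np.load("Tw2.npy"),np.load("Tw3.npy")
g=lambda u,v:np.array([[(u+.5)/3.2-.5+220,(v+.5)/3.2-.5]])
th=-.2194;Rz=np.array([[np.cos(th),np.sin(th)],[-np.sin(th),np.cos(th)]])
loc=lambda p:(Rz@(p[:2]-[.6052,-.0449])*1e3).round(1)
for z in(.076,.0915):
  S=[ray("wrist",g(468,155),z,T2)[0],ray("wrist",g(480,380-288),z,T3)[0],ray("wrist",g(182,484-288),z,T3)[0]]
  print(z,[loc(p) for p in S])
  P=np.array([[38,-55],[38,55],[-38,30]])/1e3;Q=np.array(S)[:,:2];pc,qc=P.mean(0),Q.mean(0)
  r,_=R.align_vectors(np.c_[Q-qc,np.zeros(3)],np.c_[P-pc,np.zeros(3)]);y=r.as_rotvec()[2]
  M=np.array([[np.cos(y),-np.sin(y)],[np.sin(y),np.cos(y)]]);c=qc-M@pc;print(" seat",c.round(4),"yaw",np.degrees(y).round(2),"res",((Q-c)@M*1e3-P*1e3).round(1).tolist())
z=.076
print("edges img1 L,R",loc(ray("wrist",g(120,120),z,T2)[0]),loc(ray("wrist",g(523,120),z,T2)[0]))
print("edges img2 L,R,top",loc(ray("wrist",g(130,420-288),z,T3)[0]),loc(ray("wrist",g(531,420-288),z,T3)[0]),loc(ray("wrist",g(200,312-288),z,T3)[0]),loc(ray("wrist",g(480,306-288),z,T3)[0]))
```

```text
0.076 [array([ 38.2, -53.5]), array([38.2, 55.8]), array([-38.1,  31.3])]
 seat [ 0.6055 -0.0437] yaw -12.59 res [[0.1, 0.3], [0.1, -0.4], [-0.2, 0.1]]
0.0915 [array([ 36.3, -54.7]), array([36.4, 53.8]), array([-36.2,  30.5])]
 seat [ 0.6046 -0.0447] yaw -13.26 res [[-0.4, 0.7], [-1.7, -0.7], [2.1, 0.1]]
edges img1 L,R [-50.9 -44.6] [ 52.  -44.9]
edges img2 L,R,top [-50.9  47.2] [51.5 46.3] [-32.1  72.5] [37.8 73.3]
```

Run:
```python
from fit import *
T=np.eye(4)
for v,z in((217,-.0237),(217,-.0217),(505-288,-.0237)):
  print("cheek outer edge tool x",ray("wrist",[[320,(v+.5)/3.2-.5]],z,T)[0])
Tt=np.load("Ttt.npy");print(Tt.round(4))
T=tool();goto(T,np.array([.6055,-.0440,.2])-np.array([np.cos(np.radians(77.41)),np.sin(np.radians(77.41)),0])*.0019,77.41)
```

```text
cheek outer edge tool x [ 0.08748616  0.00116819 -0.0237    ]
cheek outer edge tool x [ 0.08754999  0.00118024 -0.0217    ]
cheek outer edge tool x [ 0.08748616  0.00116819 -0.0237    ]
[[ 8.00e-04  1.00e+00 -5.00e-03  2.00e-03]
 [ 1.00e+00 -8.00e-04 -9.00e-04  5.00e-04]
 [-9.00e-04 -5.00e-03 -1.00e+00  1.63e-02]
 [ 0.00e+00  0.00e+00  0.00e+00  1.00e+00]]
rotvec [-0.0169 -0.     -0.0102] shift now [0.0691 0.0028 0.0459] shift after turn [0.069  0.0027 0.0459]
```

```bash
python3 -m crank '[[-0.017,0,-0.01,0.035,0.003,0,-1],[0,0,0,0.034,0,0,-1],[0,0,0,0,0,0,-1]]'
python3 - <<'E'
from h import *
T=tool();u=np.array([np.cos(np.radians(77.41)),np.sin(np.radians(77.41)),0]);goto(T,np.array([.6055,-.0440,.135])-u*.0022,77.41)
E
```

```text
t: 7.55
tcp_pos: [0.6045, -0.0493, 0.2411]
tool_rot: [-0.002, 0.783, 0.622, -0.003]
ft_force: [0.3, -0.0, -5.9]
finger_gap: 0.0105
rotvec [-0.0072  0.0019 -0.0077] shift now [0.0034 0.0005 0.1061] shift after turn [ 0.0032 -0.0002  0.1061]
```

```bash
python3 -m crank '[[-0.007,0.002,-0.008,0.0034,0.0005,0.03,-1],[0,0,0,0,0,0.035,-1],[0,0,0,0,0,0.03,-1],[0,0,0,0,0,0.006,-1],[0,0,0,0,0,0,-1]]'
python3 - <<'E'
from h import *
T=tool();u=np.array([np.cos(np.radians(77.41)),np.sin(np.radians(77.41)),0]);goto(T,np.array([.6055,-.0440,.115])-u*.0022,77.41)
E
```

```text
t: 8.18
tcp_pos: [0.6033, -0.0549, 0.1347]
tool_rot: [-0.001, 0.784, 0.621, -0.003]
ft_force: [-0.0, -0.1, -4.5]
finger_gap: 0.0104
rotvec [-0.0049  0.0032 -0.0102] shift now [ 0.009  -0.0002  0.0197] shift after turn [ 0.009  -0.0002  0.0197]
```

```bash
python3 -m crank '[[-0.005,0.003,-0.01,0.01,0,0.004,-1],[0,0,-0.001,0.001,0,0.004,-1],[0,0,0,0.001,0,0,-1]]'
python3 - <<'E'
from h import *
T=tool();u=np.array([np.cos(np.radians(77.41)),np.sin(np.radians(77.41)),0]);goto(T,np.array([.6055,-.0440,.115])-u*.0022,77.41)
im=capture("top")[150:210,280:360,::-1];s=capture("side")[150:260,250:390,::-1]
cv2.imwrite("pics/c3.png",np.hstack([cv2.resize(im,(440,330),interpolation=cv2.INTER_CUBIC),cv2.resize(s,(360,330),interpolation=cv2.INTER_CUBIC)]))
E
```

```text
t: 8.55
tcp_pos: [0.6075, -0.0432, 0.1294]
tool_rot: [0.002, 0.78, 0.626, 0.002]
ft_force: [-0.5, 0.2, -4.5]
finger_gap: 0.0102
rotvec [ 0.0053 -0.0003  0.0009] shift now [-0.0034 -0.0018  0.0144] shift after turn [-0.0034 -0.0018  0.0144]
```

View pics/c3.png

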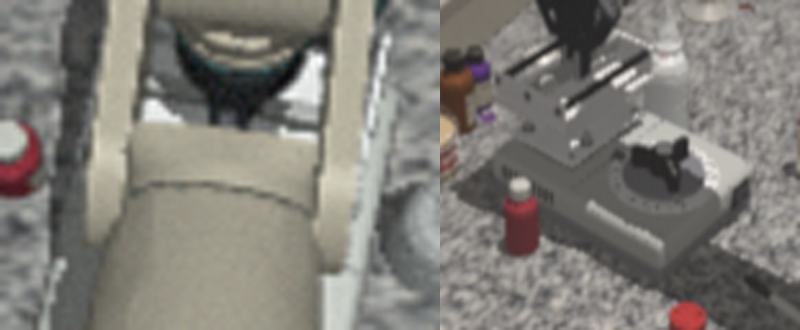

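The side view shows the tray level above the carriage. The dropper and stain bottles are clear of it. I'll trim the position and lower it.

```bash
python3 -m crank '[[0.005,0,0.001,-0.002,-0.0015,0.004,-1],[0,0,0,0,0,0.003,-1],[0,0,0,0,0,0,-1]]'
python3 - <<'E'
from h import *
T=tool();u=np.array([np.cos(np.radians(77.41)),np.sin(np.radians(77.41)),0]);goto(T,np.array([.6055,-.0440,.107])-u*.0022,77.41)
E
```

```text
t: 9.02
tcp_pos: [0.6057, -0.045, 0.1225]
tool_rot: [0.0, 0.78, 0.625, 0.0]
ft_force: [0.8, 0.3, -5.4]
finger_gap: 0.0107
rotvec [ 0.0008 -0.0004 -0.0001] shift now [-0.0012 -0.0004  0.0155] shift after turn [-0.0012 -0.0004  0.0155]
```

```bash
python3 -m crank '[[0,0,0,-0.0005,-0.0005,0.007,-1],[0,0,0,0.0005,0,0.006,-1],[0,0,0,0.0005,0,0.002,-1],[0,0,0,0,0,0,-1]]'
python3 - <<'E'
from h import *
T=tool();u=np.array([np.cos(np.radians(77.41)),np.sin(np.radians(77.41)),0]);goto(T,np.array([.6055,-.0440,.0923])-u*.0022,77.41)
E
```

```text
t: 9.52
tcp_pos: [0.6051, -0.0444, 0.1059]
tool_rot: [-0.0, 0.78, 0.625, 0.0]
ft_force: [-0.2, -0.5, -4.8]
finger_gap: 0.0106
rotvec [-0.     -0.0004 -0.0003] shift now [-0.0017  0.0003  0.0136] shift after turn [-0.0017  0.0003  0.0136]
```

```bash
python3 -m crank '[[0,0,0,-0.001,0,0.005,-1],[0,0,0,0,0,0.004,-1],[0,0,0,0,0,0.002,-1],[0,0,0,0,0,0,-1]]'
python3 - <<'E'
from h import *
T=tool();u=np.array([np.cos(np.radians(77.41)),np.sin(np.radians(77.41)),0]);goto(T,np.array([.6055,-.0440,.0923])-u*.0022,77.41)
E
```

```text
t: 10.02
tcp_pos: [0.6049, -0.0455, 0.0943]
tool_rot: [0.0, 0.78, 0.625, 0.0]
ft_force: [-0.9, -0.5, -6.0]
finger_gap: 0.01
rotvec [ 0.0003 -0.0004 -0.0003] shift now [-0.0006  0.0002  0.002 ] shift after turn [-0.0006  0.0002  0.002 ]
```

```bash
python3 -m crank '[[0,0,0,0,0,0.0025,-1],[0,0,0,0,0,0.0015,-1],[0,0,0,0,0,0,-1]]'
python3 -m crank '[[0,0,0,0,0,0,-0.15],[0,0,0,0,0,0,-0.15],[0,0,0,0,0,0,-0.15],[0,0,0,0,0,0,-0.15]]'
```

```text
t: 10.4
tcp_pos: [0.6056, -0.0456, 0.0925]
tool_rot: [0.001, 0.78, 0.625, 0.001]
ft_force: [-0.4, 0.4, -4.4]
finger_gap: 0.0103
t: 10.9
tcp_pos: [0.607, -0.0457, 0.0942]
tool_rot: [0.003, 0.78, 0.625, 0.003]
ft_force: [0.4, -0.2, -0.2]
finger_gap: 0.0362
```

```bash
python3 -m crank '[[0,0,0,0,0,-0.02,-0.15],[0,0,0,0,0,-0.04,-0.15],[0,0,0,0,0,-0.06,-0.15],[0,0,0,0,0,-0.055,-0.15],[0,0,0,0,0,0,-1]]'
python3 - <<'E'
from h import *
T=tool();np.save("Tw4.npy",T);b=capture("wrist")[:,:,::-1];cv2.imwrite("pics/w4.png",b);print(T.round(3))
cv2.imwrite("pics/c4.png",cv2.resize(b,(800,500),interpolation=cv2.INTER_CUBIC))
E
```

```text
t: 11.52
tcp_pos: [0.6053, -0.0455, 0.2814]
tool_rot: [0.004, 0.78, 0.625, 0.004]
ft_force: [0.6, 0.1, -0.1]
finger_gap: 0.0194
[[ 0.218  0.976  0.013  0.605]
 [ 0.976 -0.218 -0.001 -0.046]
 [ 0.001  0.013 -1.     0.281]
 [ 0.     0.     0.     1.   ]]
```

View pics/c4.png

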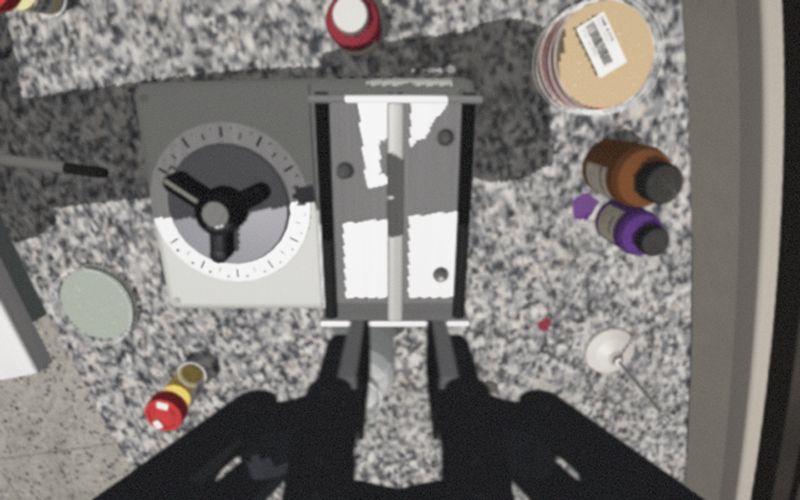

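The tray sits on the carriage with a stud showing in each hole, at (446,137), (345,170) and (441,275). The dial hub is at (217,214), the pointer end at (168,180) and the clip at (302,194). I'll compute all of these.

Run:
```python
from fit import *
T=np.load("Tw4.npy");g=lambda a:(np.array(a,float)+.5)/1.25-.5
tr=[(38,55,6),(-38,30,6),(38,-55,6),(0,80,40),(0,-80,40)]
for z0 in(.076,.080):
  t,e=pose("wrist",tr,g([(446,137),(345,170),(441,275),(398,103),(395,318)]),[.6,-.05,-.2],z0=z0,T=T);print(z0,t,np.degrees(t[2]),e.round(1).tolist())
th=np.radians(-12.59);c,s=np.cos(th),np.sin(th);Rz=np.array([[c,s],[-s,c]])
seat=np.array([.6055,-.0440]);D=seat-137e-3*np.array([c,s]);print("dial",D)
for n,uv,z in(("hub",(217,214),.095),("scale",(232,202),.062),("ptr",(171,180),.091),("arm2",(220,258),.091),("arm3",(267,190),.091),("clip",(305,194),.069),("nib",(292,195),.066)):
  v=Rz@(ray("wrist",g([uv]),z,T)[0][:2]-D);print(n,(v*1e3).round(1),np.hypot(*v).round(4),np.degrees(np.arctan2(v[1],v[0])).round(1))
print(proj("wrist",np.r_[D,.095],T)*1.25,proj("wrist",np.r_[D,.062],T)*1.25)
```

```text
0.076 [ 0.60726513 -0.04337424 -0.23050832] -13.207153684920616 [[0.6, 0.4], [0.7, -0.1], [-0.2, -0.7], [-0.9, -0.6], [-0.2, 1.9]]
0.08 [ 0.60729852 -0.04276085 -0.23057105] -13.210748036046573 [[1.0, 0.0], [0.2, -0.1], [0.2, 0.2], [-1.0, -1.3], [-0.3, 3.3]]
dial [ 0.47179419 -0.01413771]
hub [2.4 0.7] 0.0025 17.4
scale [3.  2.8] 0.0041 42.1
ptr [-31.8  26.7] 0.0415 140.0
arm2 [ -1.4 -36.3] 0.0363 -92.3
arm3 [41.5 18.1] 0.0453 23.5
clip [65.9 10.3] 0.0667 8.9
nib [54.6  9. ] 0.0554 9.3
[[213.92902718 214.85852567]] [[228.6566328  205.15166043]]
```

```bash
cat >> h.py <<'E'
TH=np.radians(-12.59);D=np.array([.4718,-.0141])
def dial(r,phi,z):
    a=np.radians(phi)+TH;T=tool();v=T[:2,3]-D
    print("now r %.4f phi %.1f z %.4f F"%(np.hypot(*v),np.degrees(np.arctan2(v[1],v[0])-TH)%360,T[2,3]),get_obs()["ft_force"].round(1))
    goto(T,np.r_[D+r*np.array([np.cos(a),np.sin(a)]),z],77.41)
E
python3 -c "
from h import *
dial(.038,204,.22)"
```

```text
now r 0.1366 phi 359.3 z 0.2783 F [ 0.7 -0.7 -0. ]
rotvec [ 0.0081 -0.0011 -0.0002] shift now [-0.0139 -0.1718  0.0569] shift after turn [-0.0138 -0.1713  0.0583]
```

```bash
python3 -m crank '[[0.008,0,0,-0.003,-0.043,0.012,-1],[0,0,0,-0.004,-0.043,0.015,-1],[0,0,0,-0.003,-0.043,0.015,-1],[0,0,0,-0.004,-0.043,0.015,-1],[0,0,0,0,0,0,-1]]'
python3 -c "
from h import *
dial(.038,204,.16)"
```

```text
t: 12.2
tcp_pos: [0.4259, -0.0205, 0.2128]
tool_rot: [-0.005, 0.78, 0.625, -0.004]
ft_force: [0.2, 0.7, 0.3]
finger_gap: 0.0
now r 0.0463 phi 200.5 z 0.2128 F [0.2 0.7 0.3]
rotvec [-0.0119 -0.0001 -0.0003] shift now [0.0008 0.0093 0.0527] shift after turn [0.0008 0.0087 0.0528]
```

```bash
python3 -m crank '[[-0.012,0,0,0.001,0.009,0.025,-1],[0,0,0,0.001,0,0.03,-1],[0,0,0,0.001,0,0.025,-1],[0,0,0,0,0,0,-1]]'
python3 -c "
from h import *
dial(.038,204,.077)"
```

```text
t: 12.7
tcp_pos: [0.4371, -0.0198, 0.1315]
tool_rot: [0.001, 0.781, 0.625, 0.001]
ft_force: [-0.5, -0.5, -0.0]
finger_gap: -0.0003
now r 0.0351 phi 201.9 z 0.1315 F [-0.5 -0.5 -0. ]
rotvec [ 0.0026 -0.0003 -0.0006] shift now [-0.0024 -0.0023  0.0545] shift after turn [-0.0024 -0.0021  0.0545]
```

```bash
python3 -m crank '[[0.003,0,0,-0.002,-0.002,0.02,-1],[0,0,0,0.001,0,0.015,-1],[0,0,0,0,0,0,-1]]'
python3 -c "
from h import *
dial(.038,204,.077)"
```

```text
t: 13.08
tcp_pos: [0.4376, -0.0207, 0.0989]
tool_rot: [0.001, 0.781, 0.625, 0.002]
ft_force: [-0.1, -0.5, 0.1]
finger_gap: -0.0003
now r 0.0348 phi 203.5 z 0.0989 F [-0.1 -0.5  0.1]
rotvec [ 0.0042 -0.0007 -0.0007] shift now [-0.0016 -0.0029  0.0219] shift after turn [-0.0016 -0.0028  0.0219]
```

```bash
python3 -m crank '[[0.004,0,0,-0.001,-0.004,0.01,-1],[0,0,0,0,0,0.009,-1],[0,0,0,0,0,0.002,-1]]'
python3 -c "
from h import *
dial(.038,190,.077);dial(.038,140,.077)"
```

```text
t: 13.45
tcp_pos: [0.4345, -0.0209, 0.0784]
tool_rot: [0.001, 0.781, 0.625, 0.001]
ft_force: [-0.5, -0.2, -0.1]
finger_gap: 0.0001
now r 0.0379 phi 202.9 z 0.0784 F [-0.5 -0.2 -0.1]
rotvec [ 0.003  -0.0009 -0.0006] shift now [ 0.0082 -0.0025  0.0014] shift after turn [ 0.0082 -0.0025  0.0014]
now r 0.0379 phi 202.9 z 0.0784 F [-0.5 -0.2 -0.1]
rotvec [ 0.003  -0.0009 -0.0006] shift now [0.0392 0.0058 0.0015] shift after turn [0.0392 0.0058 0.0014]
```

```bash
python3 -m crank '[[0.003,0,0,0.0084,-0.0024,0.001,-1],[0,0,0,0.0099,-0.0005,0,-1],[0,0,0,0.0097,0.0022,0,-1],[0,0,0,0,0,0,-1]]'
python3 -c "
from h import *
dial(.038,145,.077)"
```

```text
t: 13.95
tcp_pos: [0.4395, 0.0074, 0.0775]
tool_rot: [0.0, 0.781, 0.625, -0.002]
ft_force: [-0.9, -0.1, 0.4]
finger_gap: 0.0003
now r 0.0388 phi 158.9 z 0.0775 F [-0.9 -0.1  0.4]
rotvec [-0.0014  0.0029 -0.001 ] shift now [0.0079 0.0051 0.0005] shift after turn [0.0078 0.0051 0.0005]
```

```bash
python3 -m crank '[[0,0.003,0,0.0079,0.0051,0.0005,-1],[0,0,0,0.0073,0.0067,0,-1],[0,0,0,0.0053,0.0083,0,-1],[0,0,0,0,0,0,-1]]'
python3 -c "
from h import *
dial(.038,100,.077)"
```

```text
t: 14.45
tcp_pos: [0.4621, 0.0235, 0.0762]
tool_rot: [-0.002, 0.781, 0.625, -0.003]
ft_force: [-1.1, -0.6, 0.6]
finger_gap: -0.0002
now r 0.0389 phi 117.1 z 0.0762 F [-1.1 -0.6  0.6]
rotvec [-0.0075  0.0027 -0.0008] shift now [ 0.0028  0.0111 -0.0009] shift after turn [ 0.0028  0.0111 -0.0008]
```

```bash
python3 -m crank '[[-0.0075,0.003,0,0.0028,0.0105,-0.001,-1],[0,0,0,0.0005,0.0086,0,-1],[0,0,0,-0.0012,0.0078,0,-1],[0,0,0,0,0,0,-1]]'
python3 - <<'E'
from h import *
dial(.038,75,.077)
T=tool();np.save("Tw5.npy",T);b=capture("wrist")[:,:,::-1];cv2.imwrite("pics/w5.png",b)
s=capture("side")[:,:,::-1]
cv2.imwrite("pics/c5.png",np.hstack([cv2.resize(b[:,120:520],(400,400)),cv2.resize(s[160:260,280:380],(400,400),interpolation=cv2.INTER_CUBIC)]))
E
```

```text
t: 14.95
tcp_pos: [0.4867, 0.021, 0.0756]
tool_rot: [-0.003, 0.78, 0.625, -0.002]
ft_force: [0.0, 0.5, 0.2]
finger_gap: 0.0002
now r 0.0381 phi 79.6 z 0.0756 F [0.  0.5 0.2]
rotvec [-0.0072 -0.0018 -0.0001] shift now [-0.0008  0.003  -0.0014] shift after turn [-0.0008  0.003  -0.0014]
```

View pics/c5.png

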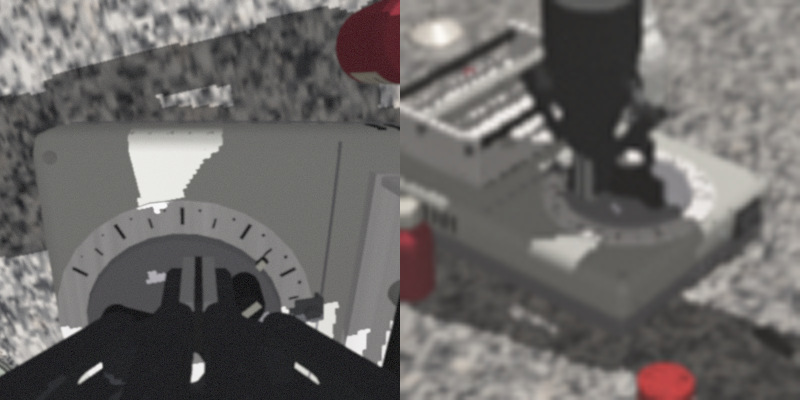

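The wrist view shows the closed fingertips at (198,270). The pointer's white line is at about (252,312), a light tip mark is at (263,265), and the clip is at (308,306), so the pointer is still short of the clip. Next I'll compute the angles.

Run:
```python
from h import *
T=np.load("Tw5.npy");c,s=np.cos(TH),np.sin(TH);Rz=np.array([[c,s],[-s,c]])
for n,uv,z in(("tipmark",(263,266),.064),("line",(252,312),.091),("clip",(308,305),.069),("nib",(295,303),.066)):
  v=Rz@(ray("wrist",[[uv[0]+120,uv[1]]],z,T)[0][:2]-D);print(n,(v*1e3).round(1),np.degrees(np.arctan2(v[1],v[0])).round(1))
for a in (30,35,40,45,50): 
  p=D+np.array([[.056,.048]]).T*np.array([np.cos(np.radians(a)+TH),np.sin(np.radians(a)+TH)])
  print(a,proj("wrist",np.c_[p,[.063,.091]],T)-[120,0])
```

```text
tipmark [39.2 34.8] 41.6
line [30.6 27.5] 42.0
clip [62.2 15.4] 13.9
nib [56.4 14.6] 14.5
30 [[280.38198749 276.900932  ]
 [277.02136236 318.62469462]]
35 [[275.79201412 269.6660968 ]
 [272.46015651 311.83535118]]
40 [[270.37293616 262.74279997]
 [267.07147013 305.33332421]]
45 [[264.15496468 256.20351248]
 [260.88480095 299.18699998]]
50 [[257.17913764 250.11958225]
 [253.94063899 293.46384951]]
```

```bash
python3 -m crank '[[-0.007,-0.002,0,-0.002,0.0073,-0.001,-1],[0,0,0,-0.003,0.006,0,-1],[0,0,0,0,0,0,-1]]'
python3 - <<'E'
from h import *
dial(.038,50,.077)
T=tool();np.save("Tw6.npy",T);b=capture("wrist")[:,:,::-1];cv2.imwrite("pics/w6.png",b)
cv2.imwrite("pics/c6.png",cv2.resize(b[220:350,240:460],(770,455),interpolation=cv2.INTER_CUBIC))
E
```

```text
t: 15.42
tcp_pos: [0.4986, 0.0133, 0.0766]
tool_rot: [-0.0, 0.78, 0.625, 0.0]
ft_force: [0.2, 1.1, 0.8]
finger_gap: 0.0
now r 0.0383 phi 58.2 z 0.0766 F [0.2 1.1 0.8]
rotvec [-0.0003 -0.0004  0.0004] shift now [-0.0035  0.0042 -0.0004] shift after turn [-0.0035  0.0042 -0.0004]
```

View pics/c6.png

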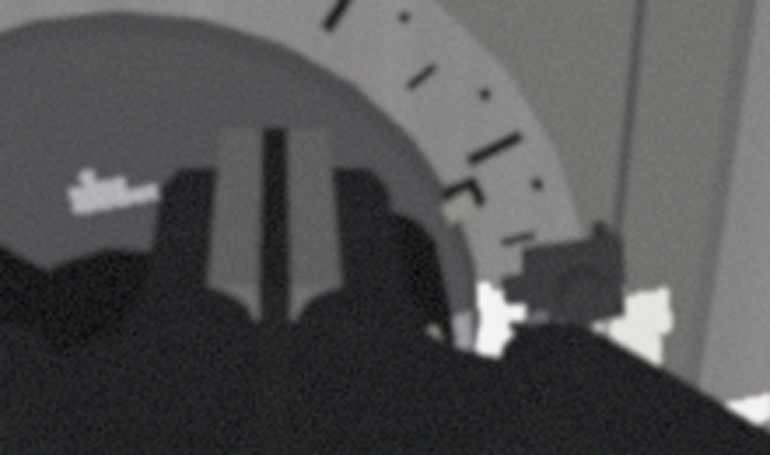

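The pointer's light tip is at crop (458,208), and the clip's nib is at (508,290).

```bash
cat > m.py <<'E'
from h import *
import sys
def ang(T,uv,z):
    c,s=np.cos(TH),np.sin(TH);v=np.array([[c,s],[-s,c]])@(ray("wrist",[uv],z,T)[0][:2]-D);return (v*1e3).round(1),np.degrees(np.arctan2(v[1],v[0])).round(1)
E
python3 - <<'E'
from m import *
T=np.load("Tw6.npy")
k=lambda u,v:((u+.5)/3.5-.5+240,(v+.5)/3.5-.5+220)
print(ang(T,k(458,208),.064),[ang(T,k(508,290),z) for z in(.063,.066,.069)],ang(T,k(575,278),.069))
E
```

```text
(array([47.1, 21.8]), np.float64(24.8)) [(array([55.4,  7.1]), np.float64(7.3)), (array([54.8,  9.2]), np.float64(9.5)), (array([54.1, 11.3]), np.float64(11.8))] (array([63.6, 13.2]), np.float64(11.7))
```

```bash
python3 -m crank '[[0,0,0,-0.0037,0.0048,0,-1],[0,0,0,-0.0029,0.0028,0,-1],[0,0,0,0,0,0,-1]]'
python3 - <<'E'
from h import *
dial(.038,40,.077)
T=tool();np.save("Tw7.npy",T);b=capture("wrist")[:,:,::-1];cv2.imwrite("pics/w7.png",b)
cv2.imwrite("pics/c7.png",cv2.resize(b[220:350,240:460],(770,455),interpolation=cv2.INTER_CUBIC))
E
```

```text
t: 15.85
tcp_pos: [0.505, 0.005, 0.0766]
tool_rot: [-0.0, 0.78, 0.626, 0.0]
ft_force: [-1.5, 2.2, -0.5]
finger_gap: 0.0001
now r 0.0383 phi 42.5 z 0.0766 F [-1.5  2.2 -0.5]
rotvec [-0.0002 -0.0011  0.0006] shift now [-0.0014  0.0009 -0.0004] shift after turn [-0.0014  0.0009 -0.0004]
```

View pics/c7.png

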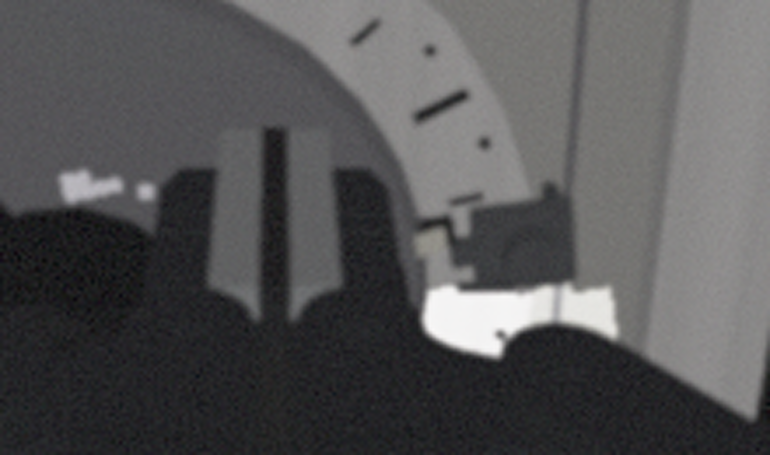

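The pointer tip at (432,242) is now almost level with the clip's nib at (458,250). I'll check the angles.

Run:
```python
from m import *
T=np.load("Tw7.npy")
k=lambda u,v:((u+.5)/3.5-.5+240,(v+.5)/3.5-.5+220)
print(ang(T,k(432,242),.064),[ang(T,k(457,250),z) for z in(.063,.066,.069)],ang(T,k(525,242),.069))
```

```text
(array([51.6,  9.5]), np.float64(10.4)) [(array([55.5,  7.4]), np.float64(7.6)), (array([55. ,  9.4]), np.float64(9.7)), (array([54.4, 11.3]), np.float64(11.8))] (array([64. , 12.6]), np.float64(11.1))
```

```bash
python3 -m crank '[[0,0,0,0.004,-0.0045,0,-1],[0,0,0,0,0,-0.02,-1],[0,0,0,0,0,-0.03,-1],[0,0,0,-0.03,0,-0.05,-1],[0,0,0,-0.05,0.02,-0.04,-1],[0,0,0,0,0.02,0,-1],[0,0,0,0,0,0,-1],[0,0,0,0,0,0,-1]]'
python3 - <<'E'
from m import *
T=tool();np.save("Tw8.npy",T);b=capture("wrist")[:,:,::-1];cv2.imwrite("pics/w8.png",b);dial(.038,40,.2)
print(proj("wrist",np.r_[D,.08],T))
cv2.imwrite("pics/c8.png",cv2.resize(b,(800,500),interpolation=cv2.INTER_CUBIC))
E
```

```text
t: 16.9
tcp_pos: [0.5228, -0.0765, 0.2215]
tool_rot: [0.005, 0.78, 0.626, 0.001]
ft_force: [0.1, -0.6, 0.1]
finger_gap: -0.0001
now r 0.0804 phi 321.9 z 0.2212 F [ 0.3 -0.3 -0.1]
rotvec [0.009  0.0047 0.001 ] shift now [ 0.0742 -0.0342  0.0206] shift after turn [ 0.0741 -0.0341  0.0212]
[[234.91343998 124.38924245]]
```

View pics/c8.png

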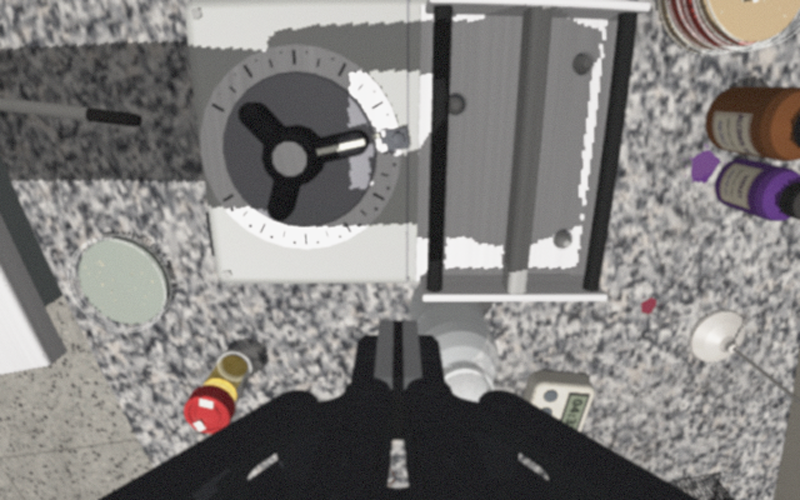

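The pointer's white line runs from (330,149) to (362,143) and points straight at the clip at (397,139). The tray is seated with studs in its holes at (582,63), (456,103) and (563,239). I'll put numbers on both.

Run:
```python
from m import *
from fit import pose
T=np.load("Tw8.npy");k=lambda u,v:((u+.5)/1.25-.5,(v+.5)/1.25-.5)
h=ang(T,k(289,158),.095)[0];print("hub",h)
for n,uv,z in(("line end",(364,143),.091),("arm",(249,112),.091),("arm",(282,214),.091),("mark",(374,141),.064),("clip",(397,139),.069),("scale",(300,146),.062)):
  p=ang(T,k(*uv),z)[0];d=p-h;print(n,p,d.round(1),np.degrees(np.arctan2(d[1],d[0])).round(1))
tr=[(38,55,6),(-38,30,6),(38,-55,6)]
x,e=pose("wrist",tr,np.array([k(582,63),k(456,103),k(563,239)]),[.6,-.05,-.2],z0=.076,T=T);print(x,np.degrees(x[2]),e.round(1).tolist())
```

```text
hub [0.3 0.4]
line end [45.1  8.6] [44.8  8.2] 10.4
arm [-22.6  27.2] [-22.9  26.8] 130.5
arm [ -7.6 -35. ] [ -7.9 -35.4] -102.6
mark [50.   7.3] [49.7  6.9] 7.9
clip [65.1  9. ] [64.8  8.6] 7.6
scale [0.6 4.1] [0.3 3.7] 85.4
[ 0.60702831 -0.04308195 -0.22349589] -12.805371400980238 [[0.6, 0.2], [-0.3, 0.5], [-0.3, -0.9]]
```

The pointer reads about 8–10° and the clip about 8°. That is an error of at most 2.5 mm against the 6 mm limit. The tray is seated and the robot is clear of everything, so I'm handing in.

```bash
python3 -c "
from bench import *
o=get_obs();print(o['t'],o['ft_force'],abs(o['joint_velocities']).max());print(finish_job())"
```

```text
16.95 [ 0.25850852 -0.27383983 -0.12450126] 0.008055267249735355
the job is handed in; nothing more can be done
None
```

I fitted the roller tray onto the three studs, then pushed the dial clockwise with closed fingers until the pointer reached the index clip. I lifted the gripper clear and handed the job in at t ≈ 17 s of the 61 s allowed; no verdict was reported.

**Tray:**
- **Height:** just before release its underside was at about 76 mm, the seat height. The gripper force was then still about the tray's weight and fell to zero on opening.
- **Position:** a stud shows in all three holes. The last picture put the tray about 2 mm and 0.2° from the seat, against limits of 5 mm and 4° (0.07 rad).

**Pointer:** most readings in the last picture put it at about 8–10.5°, with the clip at about 7.6°. That is an error of 0–3 mm against the 6 mm limit. One of the short arms read about 7° further round (17°). I took that as a poor pixel reading, because the tip mark, the white line and the other arm agreed with each other.

**Bystanders:** the dish, timer, bottles and cup in view stood undisturbed in the last picture, and I felt no unexpected contact forces. The slide box and second cup were not in that view, but the arm did not go near the slide box. I never located the second cup.

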